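# Centre-punch a bracket blank through the drill-jig bush

## Task

Take the spring-loaded centre punch out of the oak tool block, put its point down through the brass bush of the drill jig onto the bracket blank, and press it straight down until the spring inside snaps; stop there, without bearing down on it further, and fire it nowhere else. Then put the punch gently back down into its hole in the tool block, fully home, and let go, leaving the other things on the bench where they are.

Things in the scene. Friction and masses are not known exactly. Their poses are not given: they have to be found in the camera images.
- punch: automatic centre punch, about 190 g, standing upright, point down, in the tool block. Steel barrel 16 mm in diameter, dark knurling, brass cap. Origin on its axis at the barrel's flat lower shoulder, z up the axis; top at z = +97 mm, graspable at z = 20 to 74 mm (below 18 mm it is inside the block). Under the shoulder a nose 9 mm in diameter and 8 mm long, then the sliding rod and its stylus
- rod: the punch's spring-loaded rod; origin at the punch's origin at rest. Pressed in along the axis: 8 N starts it, the load builds evenly to a peak of about 16 N at 6.5 mm, where the spring inside snaps over: from 7.5 mm on it has fired; the load falls to 10 N at 8 mm, 2 to 3 N at 9 mm, and stays so until a hard stop at 10 mm. Springs out again when lifted
- rod_end (a point): lower end of the punch's sliding rod, 8.4 mm in diameter, 12 mm below the punch's origin at rest. From it the replaceable stylus, 7.2 mm in diameter with a conical tip, sticks out straight down by a further 24 to 44 mm: it has been resharpened and reset many times, its length is not measured and stays the same through a run
- jig: drill jig bolted to the bench: dark steel base 130 x 110 x 12 mm, and across it an aluminium bush plate (40 x 110 mm, top 30 mm above the bench) that covers the middle of the blank. Two knurled thumb screws stand on the plate 41.5 mm either side of the bush along the jig's y, up to 52 mm above the bench. Origin at the centre of the underside, z up
- bush (a point): centre of the mouth of the brass guide bush in the middle of the bush plate, 32 mm above the bench: straight round hole 10.5 mm in diameter and 14 mm deep, the blank's top at its bottom; bush 18 mm in outside diameter
- blank: aluminium bracket blank, flat bar 120 x 52 x 6 mm with blue marking dye, fixed flat in the jig under the bush plate. Origin on its underside below the bush, its top 6 mm above (18 mm above the bench)
- stand: oak tool block fixed to the bench, 60 x 130 x 80 mm high; origin at the centre of its underside, z up. The punch's hole is on its -y half (32 mm from the centre); two hex drivers with red and orange grips stand on its +y half, up to 122 mm above the bench, the nearer 57 mm from the punch
- seat (a point): centre of the ledge in the tool block on which the punch's shoulder rests when home (punch origin = this point), 62 mm above the bench. The hole above it is 18.6 mm in diameter and 18 mm deep, the narrower hole below it 11.6 mm in diameter and 60 mm deep
- expander: bystander: silver beam-expander barrel standing on end, 42 mm in diameter, 105 mm tall; origin at its foot
- holder_a: bystander: blue post holder, upright, foot 32 mm in diameter, 58 mm tall, thumb screw to its side; origin at its foot
- holder_b: bystander: blue post holder, upright, as the other; origin at its foot
- ferrule: bystander: white ceramic fibre ferrule block 30 x 56 x 22 mm; origin at its underside
- tube: bystander: black lens tube standing on end, 31 mm in diameter, 50 mm tall; origin at its foot
- mount: bystander: black mirror mount 50 mm wide, 50 mm tall, two brass adjusters; origin at its underside
Things that resemble listed ones, but are neither listed nor needed, are in the scene too. Of the things shaped like the punch, the steel one is meant.

How it is judged:
By the outcome, as a careful person would: the job done as asked, in the order asked, and still so for the second after the job is handed in, with the robot touching nothing.
It also fails if it takes over 72 s, if anything falls off the work surface, if the arm or the gripper's body presses on something with over 40 N, if the wrist force passes 120 N, or if a joint passes its speed limit or range.

## Robot

A 6-joint arm with a two-finger parallel gripper is mounted at the origin on the work surface. World frame = base frame: x ahead of the robot, y to its left, z up, the work surface at z = 0. Lengths are in m, angles in rad, forces in N, time in s.
With the tool pointing down it reaches from about 0.35 to 1 m from the base axis. Payload 7.1 kg.
Tool frame: the origin (TCP) lies between the finger pads; the fingertips stand 22 mm ahead of it and the grasp point (between the pads) lies 3 mm ahead of it; z points along the fingers, y is the line along which they close (so a half turn about z gives the same grasp; the last joint's range is limited). The gripper opens to 85 mm and grips with 20 to 120 N. Pads are 22 mm wide; open, the fingers measure 114 mm over their backs; the gripper's body (76 mm by 85 mm) begins 54 mm behind the grasp point. The pads swing forward as they close: fully open they stand 13 mm farther back than shut.
Start: joints at [1.25, 0.423, 1.63, -0, 1.089, -0.019], TCP at [0.186, 0.597, 0.224] pointing down, gripper open.
Joint ranges: [-3, 3], [-0.9, 2.11], [0.09, 2.58], [-1.31, 4.45], [0.11, 2.69], [-2.54, 2.54]. Speed limits (rad/s): [2.39, 2.39, 3.01, 3.14, 3.14, 3.14].

## Interface

Orientations are given as a rotation vector (axis times angle).
In Python, from rig import manip gives the robot as it stands. The module is installed in compiled form; this text tells all that it offers. Calls block until the motion is done:
- manip.move_to(position, orientation): joint-space move of the TCP to a pose.
- manip.servo_line(position, orientation=None, rate=0.15): straight line of the TCP; orientation=None keeps the orientation; rate is the mean speed in m/s.
- manip.set_joints(angles): joint-space move.
- manip.command_gripper(opening, f_grip=None): finger opening in m; f_grip is the grip in N (None keeps the last); returns when the fingers have stopped.
- manip.hold(seconds).
- manip.solve_ik(position, orientation): joint angles nearest the present ones, or None.
- manip.camera(name): name is "scene" or "top" or "wrist"; returns a dict with "image" (384x512x3 uint8, red, green, blue), "fx", "fy", "cx", "cy" (pixels), "cam_to_world" (4x4, takes a point from camera to world coordinates); the wrist camera has in their place "mount" (4x4, takes a point from camera to tool coordinates, whose origin is the TCP and whose axes are the flange's). Camera axes: x right, y down, z forward; pixel columns grow to the right and rows downward; lengths in m; the calibration is good to about 2 mm. A picture is of the moment at which its call begins: read the wrist's pose just before it. There is no depth.
A pose or a line that the arm cannot do raises manip.IKError and nothing moves.
- manip.sign_off(): hands the job in; it is judged then, once.
Readings, each from a call of its own:
- manip.get_time(): time.
- manip.get_joint_positions(): joint angles.
- manip.get_joint_vel(): joint speeds.
- manip.get_tau(): joint torques, N m.
- manip.get_position(): TCP position.
- manip.get_ee_rot(): TCP orientation.
- manip.get_contact_force(): force on the tool from outside, world axes, zero at the start.
- manip.get_torque(): the same for the moment, N m.
- manip.get_width(): finger opening in m.
- manip.get_grip_force(): force on a finger pad.
Only numpy, scipy, OpenCV 4.12 (cv2) and the standard library are available. Lean on these libraries where they do the work, as an engineer would, in place of code of your own. Each camera call takes 0.05 s, during which the arm holds its last target. There are 200 camera calls.

## Working session

There is one attempt and no reset: what is moved stays moved. The work goes in short steps, each a Python script; the robot and the scene stay as the last script left them, time stands still between calls to the robot, and variables do not carry over. Pictures are saved under pics/ and viewed, at most 10 in all, crops included, and the job is handed in when it is done.

```bash
mkdir -p pics
cat > h.py <<'E'
import numpy as np, cv2, pickle
from scipy.spatial.transform import Rotation as R
from rig import manip
def ray(c,uv,T=None):
    T=c["cam_to_world"] if T is None else T
    T=np.array(T); d=T[:3,:3]@np.array([(uv[0]-c["cx"])/c["fx"],(uv[1]-c["cy"])/c["fy"],1.])
    return T[:3,3],d
def onz(c,uv,z,T=None):
    o,d=ray(c,uv,T); return o+d*(z-o[2])/d[2]
def proj(c,p,T=None):
    T=np.array(c["cam_to_world"] if T is None else T)
    q=T[:3,:3].T@(np.array(p)-T[:3,3]); return np.array([c["fx"]*q[0]/q[2]+c["cx"],c["fy"]*q[1]/q[2]+c["cy"]])
def save(c,n): cv2.imwrite(f"pics/{n}.png",c["image"][:,:,::-1]); pickle.dump(c,open(f"pics/{n}.pkl","wb"))
def wrist():
    p=np.array(manip.get_position()); r=np.array(manip.get_ee_rot())
    c=dict(manip.camera("wrist")); T=np.eye(4); T[:3,:3]=R.from_rotvec(r).as_matrix(); T[:3,3]=p
    c["cam_to_world"]=T@np.array(c["mount"]); return c
E
python3 - <<'E'
from h import *
for n in("scene","top"):
    c=dict(manip.camera(n)); save(c,n); print(n,c["fx"],c["cx"],c["cy"],np.round(c["cam_to_world"],3).tolist())
print(manip.get_time(),manip.get_ee_rot())
a=cv2.imread("pics/scene.png");b=cv2.imread("pics/top.png")
cv2.imwrite("pics/v_scene.png",cv2.resize(a,(800,600)));cv2.imwrite("pics/v_top.png",cv2.resize(b,(800,600)))
E
```

```text
scene 496.2627966601727 257.4778123344941 186.89133558647785 [[-0.794, 0.356, -0.492, 1.329], [0.607, 0.477, -0.635, 0.979], [0.009, -0.803, -0.596, 1.008], [0.0, 0.0, 0.0, 1.0]]
top 451.2026730439479 257.16541936952643 191.07951753750208 [[0.021, -0.981, 0.192, 0.263], [-1.0, -0.023, -0.011, 0.027], [0.016, -0.191, -0.981, 1.55], [0.0, 0.0, 0.0, 1.0]]
0.1 [-4.72259635e-01 -3.10568798e+00  2.19167060e-03]
```

View pics/v_scene.png

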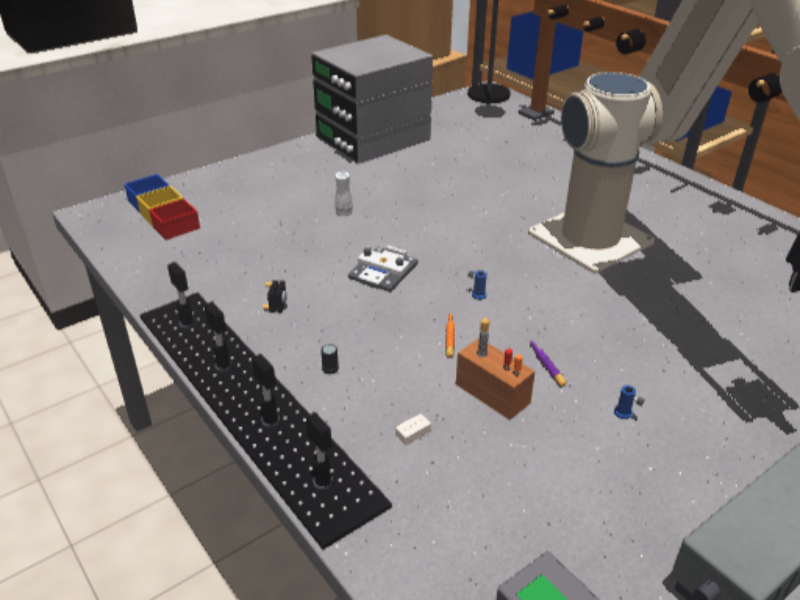

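View pics/v_top.png

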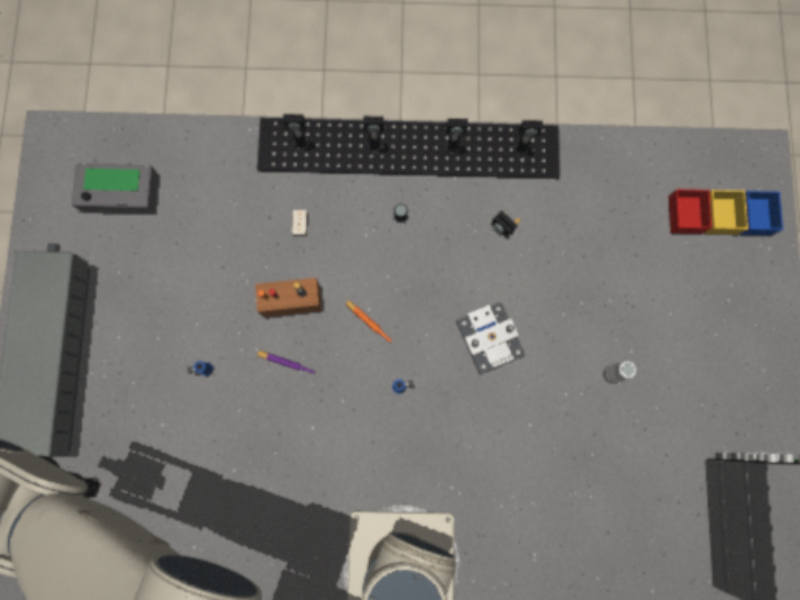

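The scene view shows the steel punch in the oak block at about (484,335), with the hex drivers at (510,360) and the jig at (384,265). In the top view the punch's cap is at (298,288), the block spans (257–320, 280–315), and the bush is at (491,337). Next I'll turn these into coordinates and look from close by.

Run:
```python
from h import *
s=pickle.load(open("pics/scene.pkl","rb"));t=pickle.load(open("pics/top.pkl","rb"))
k=.64
print("cap",onz(t,(298*k,287*k),.157),onz(s,(484.5*k,322*k),.157))
print("bush",onz(t,(491.5*k,336.5*k),.032),onz(s,(384*k,261*k),.032))
hsv=cv2.cvtColor(t["image"],cv2.COLOR_RGB2HSV)
m=cv2.inRange(hsv,(5,90,50),(18,255,255)); m[:150]=0;m[230:]=0;m[:,:150]=0;m[:,215:]=0
cs=cv2.findContours(m,cv2.RETR_EXTERNAL,cv2.CHAIN_APPROX_NONE)[0];c=max(cs,key=cv2.contourArea)
b=cv2.boxPoints(cv2.minAreaRect(c)); print("block",[onz(t,p,.08)[:2].round(3) for p in b])
p=[onz(t,(x*k,y*k),.012)[:2].round(3) for x,y in((457,320),(503,303),(524,354),(484,373))];print("jig",p)
print("thumbs",[onz(t,(x*k,y*k),.052)[:2].round(3) for x,y in((475,344),(510,328))])
print(np.round(manip.camera("wrist")["mount"],4).tolist(), manip.camera("wrist")["fx"])
```

```text
cap [0.55405435 0.22024446 0.157     ] [0.56483447 0.22897681 0.157     ]
bush [ 0.48028746 -0.18782308  0.032     ] [ 0.48565118 -0.17728662  0.032     ]
block [array([0.575, 0.325]), array([0.593, 0.19 ]), array([0.521, 0.18 ]), array([0.504, 0.313])]
jig [array([ 0.518, -0.114]), array([ 0.559, -0.217]), array([ 0.446, -0.262]), array([ 0.402, -0.174])]
thumbs [array([ 0.46, -0.15]), array([ 0.497, -0.225])]
[[0.0007, -0.9622, -0.2723, 0.0706], [1.0, 0.0004, 0.0009, -0.0006], [-0.0007, -0.2723, 0.9622, -0.1491], [0.0, 0.0, 0.0, 1.0]] 295.60127295893153
```

```bash
cat >> h.py <<'E'
def down(yawdeg): return (R.from_euler('z',yawdeg,degrees=True)*R.from_euler('x',180,degrees=True)).as_rotvec()
def hold_v(c,n,sc=1.5): save(c,n); cv2.imwrite(f"pics/v_{n}.png",cv2.resize(c["image"][:,:,::-1],None,fx=sc,fy=sc))
E
python3 - <<'E'
from h import *
for y in(97.5,-82.5):
    for p in((.557,.223,.28),(.482,-.184,.2)):
        q=manip.solve_ik(p,down(y)); print(y,p,None if q is None else np.round(q,2))
q=[(y,manip.solve_ik((.557,.223,.28),down(y))) for y in(97.5,-82.5)]
y=min((x for x in q if x[1] is not None),key=lambda x:abs(x[1][5]))[0]
print("use",y)
manip.move_to((.557,.223,.28),down(y)); c=wrist(); hold_v(c,"w1"); print(manip.get_time(),manip.get_position())
E
```

```text
97.5 (0.557, 0.223, 0.28) [ 0.36  0.33  1.64 -0.    1.18  0.23]
97.5 (0.482, -0.184, 0.2) [-0.39  0.3   1.89 -0.    0.96 -0.52]
-82.5 (0.557, 0.223, 0.28) None
-82.5 (0.482, -0.184, 0.2) None
use 97.5
2.1667 [0.55658642 0.22393762 0.27986754]
```

View pics/v_w1.png

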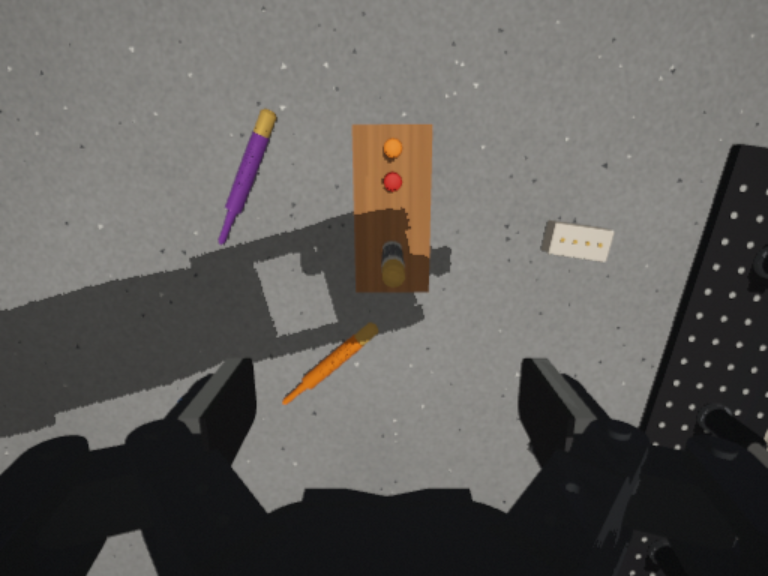

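The wrist view shows the punch cap at (393,272), shaded, with the drivers at (393,181) and (393,148). The block top spans x 353–432 and y 125–292, square to the gripper.

Run:
```python
from h import *
c=pickle.load(open("pics/w1.pkl","rb"));k=1/1.5
print("cap",onz(c,(393*k,272*k),.159))
P=np.array([onz(c,(x*k,y*k),.08)[:2] for x,y in((353,125),(432,125),(429,292),(356,292))]);print(P.round(4).tolist(),[np.linalg.norm(P[i]-P[(i+1)%4]).round(4) for i in range(4)])
ctr=P.mean(0); v=(P[0]+P[1]-P[2]-P[3]);v/=np.linalg.norm(v); print("seat from block",ctr-.032*v, "yaw",np.degrees(np.arctan2(-v[0],v[1])))
# barrel at ~block top: shank foot
print("foot",onz(c,(391*k,243*k),.08)); print("drv",onz(c,(393*k,182*k),.12))
g=c["image"][150:200,235:290]; hsv=cv2.cvtColor(g,cv2.COLOR_RGB2HSV)
cv2.imwrite("pics/crop1.png",cv2.resize(cv2.convertScaleAbs(c["image"][75:205,225:295,::-1],alpha=1.8),None,fx=4.5,fy=4.5,interpolation=cv2.INTER_CUBIC))
```

```text
cap [0.55869374 0.22672655 0.159     ]
[[0.5177, 0.3148], [0.5758, 0.3226], [0.594, 0.1948], [0.5347, 0.1869]] [np.float64(0.0586), np.float64(0.1291), np.float64(0.0599), np.float64(0.1291)]
seat from block [0.5599225  0.22306175] yaw 7.825759321274641
foot [0.55763657 0.23092678 0.08      ]
drv [0.55196913 0.2795845  0.12      ]
```

View pics/crop1.png

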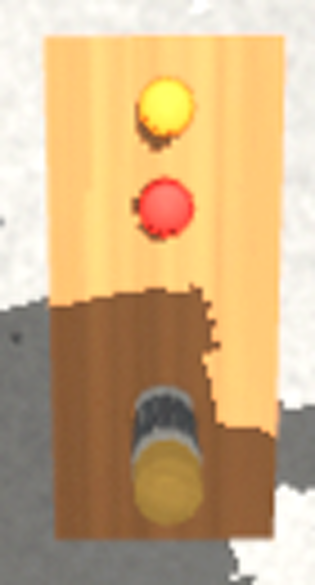

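The measured block (59×129 mm) matches its listed size, and the cap and block estimates of the punch agree to about 1.5 mm. I'll grasp it now.

Run:
```python
from h import *
r=down(97.8)
manip.move_to((.559,.224,.24),r); manip.servo_line((.559,.224,.117),r,rate=.08)
print(manip.get_position(),manip.get_contact_force())
manip.command_gripper(.0,80); manip.hold(.2)
print(manip.get_width(),manip.get_grip_force(),np.round(manip.get_contact_force(),2),np.round(manip.get_torque(),3),manip.get_position(),manip.get_ee_rot(),manip.get_time())
hold_v(wrist(),"w2")
```

```text
[0.55935335 0.22415213 0.11754712] [ 0.43959992 -0.41194322  0.36821017]
0.013398712520268894 78.09499628133153 [0.49 0.24 1.66] [ 0.038 -0.372 -0.045] [0.55938981 0.22410342 0.11722251] [2.06480904e+00 2.36710801e+00 1.14140060e-03] 4.9917
```

View pics/v_w2.png

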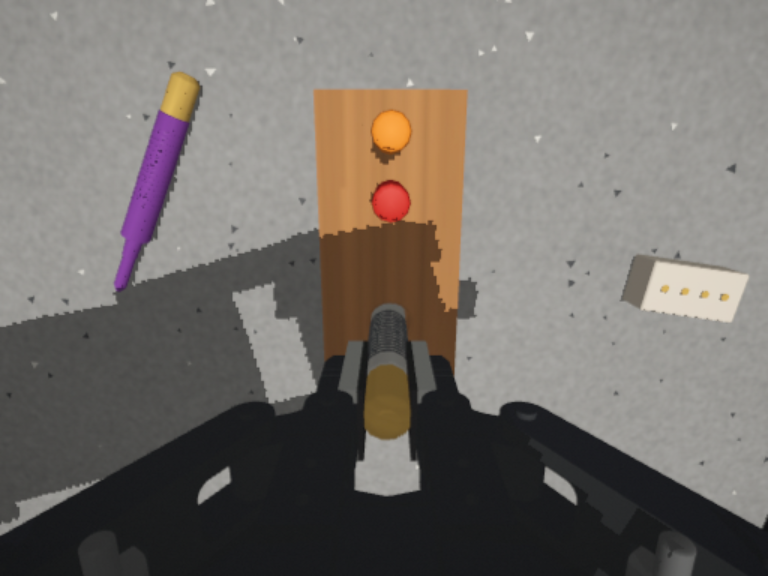

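The gripper holds the punch: barrel at (388,340), cap at (388,400), centred between the fingers. I'll lift it straight up and carry it above the jig.

Run:
```python
from h import *
r=down(97.8)
manip.servo_line((.5594,.2241,.225),r,rate=.06)
print(np.round(manip.get_contact_force(),2),np.round(manip.get_torque(),3),manip.get_width())
manip.servo_line((.4825,-.183,.225),r,rate=.2)
manip.servo_line((.4825,-.183,.16),r,rate=.1); manip.hold(.2)
print(manip.get_position(),np.round(manip.get_contact_force(),2),manip.get_time())
hold_v(wrist(),"w3")
```

```text
[ 0.57  0.06 -1.65] [ 0.005 -0.024  0.023] 0.013297149752659861
[ 0.48295738 -0.18319721  0.16071125] [-0.94  0.18 -2.76] 10.2167
```

View pics/v_w3.png

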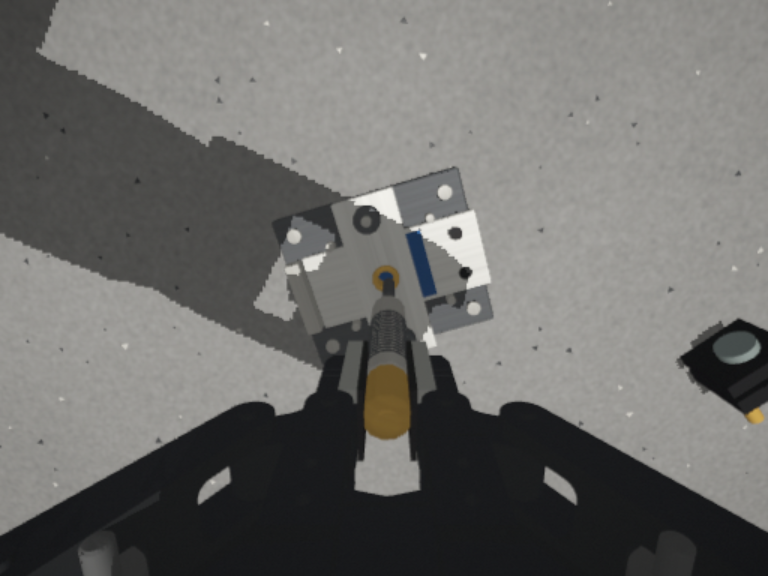

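The bush is at about (385,277), with the stylus end showing in front of it near (388,280). I'll zoom in on that.

Run:
```python
from h import *
c=pickle.load(open("pics/w3.pkl","rb"))
cv2.imwrite("pics/crop2.png",cv2.resize(cv2.convertScaleAbs(c["image"][165:225,222:294,::-1],alpha=1.7),None,fx=9,fy=9,interpolation=cv2.INTER_CUBIC))
print(onz(c,(385/1.5,277/1.5),.032))
r=np.array(c["cam_to_world"])@np.linalg.inv(c["mount"])
# predicted pixels of axis points: origin-level etc
for d in(-.045,.055,.067,.091,.111): print(d,proj(c,(r@[0,0,d,1])[:3]))
```

```text
[ 0.48098343 -0.18626275  0.032     ]
-0.045 [261.69653172 286.16845392]
0.055 [259.84654672 206.42982872]
0.067 [259.73006214 201.40907462]
0.091 [259.52939432 192.75982805]
0.111 [259.38848238 186.68619831]
```

View pics/crop2.png

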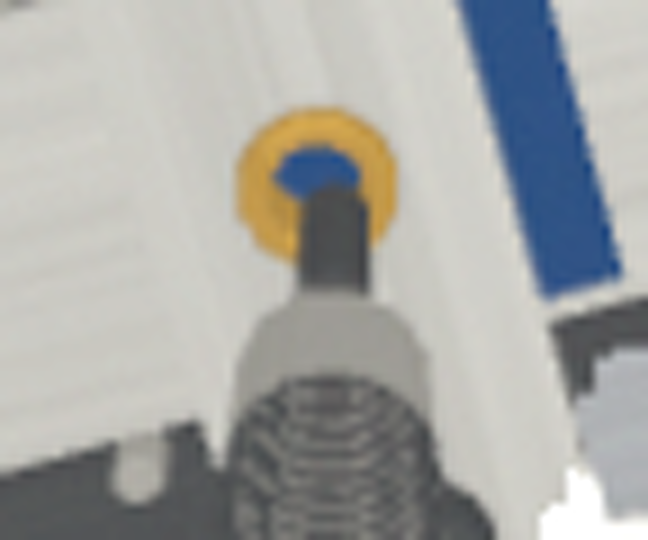

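Run:
```python
from h import *
c=pickle.load(open("pics/w3.pkl","rb")); B=onz(c,(256.8,184.9),.032); print(B)
manip.servo_line((B[0]+.0007,B[1]-.001,.147),down(97.8),rate=.08); manip.hold(.2)
print(manip.get_position(),np.round(manip.get_contact_force(),2),manip.get_time())
c=wrist(); save(c,"w4")
cv2.imwrite("pics/crop3.png",cv2.resize(cv2.convertScaleAbs(c["image"][155:215,222:294,::-1],alpha=1.7),None,fx=9,fy=9,interpolation=cv2.INTER_CUBIC))
r=np.array(c["cam_to_world"])@np.linalg.inv(c["mount"])
for d in(.067,.103,.107,.111): print(d,proj(c,(r@[0,0,d,1])[:3]))
```

```text
[ 0.48114335 -0.18647694  0.032     ]
[ 0.48195421 -0.18751447  0.14704975] [ 0.15 -0.2  -2.19] 10.7917
0.067 [259.72962955 201.40926306]
0.103 [259.44199859 189.00837226]
0.107 [259.41467733 187.83044611]
0.111 [259.38813767 186.68621792]
```

View pics/crop3.png

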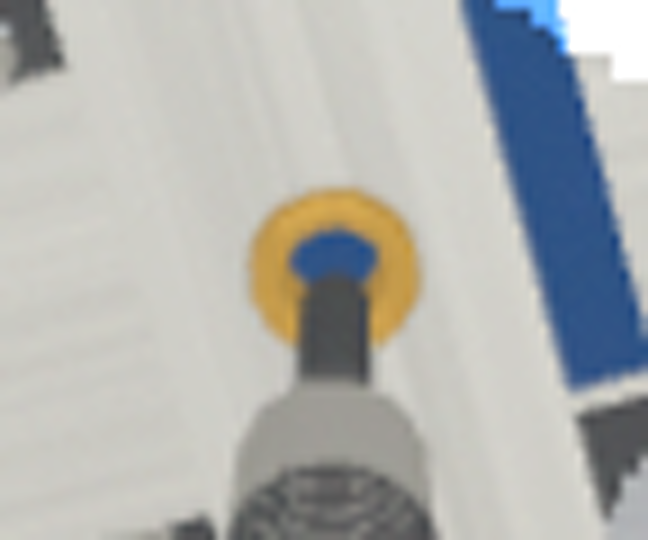

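Left to right, the stylus (centre x≈334) lines up with the bush (centre x≈334, y≈272). The barrel shoulder's far edge, at row ≈378, gives the offset in the other direction.

Run:
```python
from h import *
c=pickle.load(open("pics/w4.pkl","rb")); r=np.array(c["cam_to_world"])@np.linalg.inv(c["mount"])
f=lambda x,d:((proj(c,(r@[x,0,d,1])[:3])-[222,155]+.5)*9).round(0)
for x in(.007,.008,.009,.010): print("shoulder edge",x,f(x,.055), "nose",f(x-.0035,.063))
for x in(.0036,.0046,.0056):print("stylus end edge",x,[f(x,d)[1] for d in(.095,.1,.105,.111)])
print("bush axis",f(0,.115),f(.001,.115))
```

```text
shoulder edge 0.007 [345. 385.] nose [345. 397.]
shoulder edge 0.008 [345. 373.] nose [345. 385.]
shoulder edge 0.009 [345. 361.] nose [345. 374.]
shoulder edge 0.01 [345. 349.] nose [345. 362.]
stylus end edge 0.0036 [np.float64(296.0), np.float64(283.0), np.float64(270.0), np.float64(255.0)]
stylus end edge 0.0046 [np.float64(286.0), np.float64(273.0), np.float64(260.0), np.float64(246.0)]
stylus end edge 0.0056 [np.float64(276.0), np.float64(263.0), np.float64(250.0), np.float64(236.0)]
bush axis [341. 280.] [341. 270.]
```

Run:
```python
from h import *
r=down(97.8); x,y=.4819,-.1871
manip.servo_line((x,y,.147),r,rate=.02); manip.hold(.2)
def fz(n=4):
    v=[]
    for _ in range(n): v.append(manip.get_contact_force()); manip.hold(.01)
    return np.mean(v,0)
b=fz(10); print("base",b.round(2)); z=.147
while z>.108:
    z-=.0005; manip.servo_line((x,y,z),r,rate=.02); f=fz()-b
    if np.linalg.norm(f)>2.5: break
p=manip.get_position(); print("contact",z,np.round(p,4),f.round(2),np.round(manip.get_torque(),3),manip.get_time())
```

```text
base [-0.15 -0.04 -2.56]
contact 0.12699999999999997 [ 0.4821 -0.1872  0.1272] [ 0.16 -0.15  3.57] [0.031 0.055 0.003] 22.7083
```

Run:
```python
from h import *
c=wrist(); save(c,"w5")
cv2.imwrite("pics/crop4.png",cv2.resize(cv2.convertScaleAbs(c["image"][155:215,222:294,::-1],alpha=1.7),None,fx=9,fy=9,interpolation=cv2.INTER_CUBIC))
```

```text
(no output)
```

View pics/crop4.png

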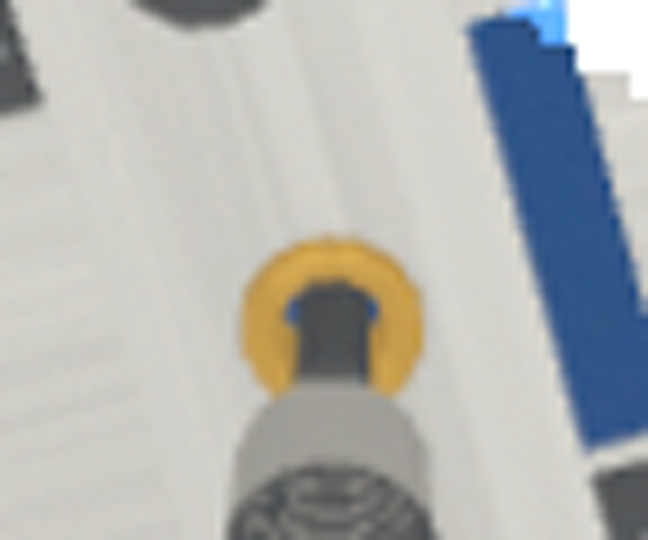

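The stylus sits inside the bush hole, centred at x≈334, with blue showing on both sides and its end clipped by the near rim at row ≈282. The side force is negligible, so it is resting on the blank and I can press.

Run:
```python
from h import *
r=down(97.8); x,y=.4819,-.1871; b=-2.5; z=.127; pk=0; log=[]
while z>.1168:
    z-=.0006 if z>.1215 else .0003
    manip.servo_line((x,y,z),r,rate=.03); manip.hold(.03)
    f=manip.get_contact_force(); p=manip.get_position(); n=f[2]-b; log.append((round(z,4),round(p[2],4),round(n,1)))
    pk=max(pk,n)
    if n>24 or (pk>12 and n<pk-5): break
print(log); manip.hold(.05); print(np.round(manip.get_contact_force(),2),manip.get_position(),manip.get_width(),manip.get_time())
```

```text
[(0.1264, np.float64(0.1269), np.float64(8.2)), (0.1258, np.float64(0.1264), np.float64(8.9)), (0.1252, np.float64(0.1259), np.float64(9.8)), (0.1246, np.float64(0.1254), np.float64(10.5)), (0.124, np.float64(0.1248), np.float64(11.7)), (0.1234, np.float64(0.1243), np.float64(13.0)), (0.1228, np.float64(0.1238), np.float64(13.5)), (0.1222, np.float64(0.1233), np.float64(13.4)), (0.1216, np.float64(0.1227), np.float64(13.9)), (0.121, np.float64(0.1222), np.float64(15.1)), (0.1207, np.float64(0.1219), np.float64(13.7)), (0.1204, np.float64(0.1217), np.float64(15.4)), (0.1201, np.float64(0.1214), np.float64(15.5)), (0.1198, np.float64(0.1211), np.float64(15.5)), (0.1195, np.float64(0.1208), np.float64(16.1)), (0.1192, np.float64(0.1206), np.float64(16.2)), (0.1189, np.float64(0.1203), np.float64(16.1)), (0.1186, np.float64(0.1199), np.float64(16.9)), (0.1183, np.float64(0.1196), np.float64(15.3)), (0.118, np.float64(0.1191), np.float64(13.0)), (0.1177, np.float64(0.1179), np.float64(3.2))]
[0.18 0.34 0.78] [ 0.48198703 -0.18713641  0.11777138] 0.013170625332433645 28.7583
```

It fired: the load rose to a peak of 16.9 N and then dropped to 3.2 N. I'll lift straight out and carry the punch back.

Run:
```python
from h import *
r=down(97.8); x,y=.4819,-.1871
manip.servo_line((x,y,.15),r,rate=.05); manip.servo_line((x,y,.225),r,rate=.15)
X,Y=.5591,.224
manip.servo_line((X,Y,.225),r,rate=.2); manip.hold(.2)
g=np.array([.55937,.22412]); 
e=g-np.array(manip.get_position())[:2]; X+=e[0];Y+=e[1]; print("corr",e)
manip.servo_line((X,Y,.2),r,rate=.05); manip.hold(.2); b=np.array(manip.get_contact_force()); print(b,manip.get_time())
for z in(.193,.187,.18,.165,.15,.141,.137,.133,.130,.127,.124,.122,.1205,.1195,.1188,.1182,.1177,.1172,.1167,.1162,.1157):
    manip.servo_line((X,Y,z),r,rate=.04); manip.hold(.05); f=np.array(manip.get_contact_force())-b; p=manip.get_position()
    if z<.123 or np.linalg.norm(f)>2: print(z,np.round(p,4),f.round(2))
    if np.linalg.norm(f)>4: break
print(manip.get_time())
c=wrist(); hold_v(c,"w6")
```

```text
corr [0.0002297  0.00054741]
[ 0.51880036 -0.32794514 -1.37149309] 33.5
0.122 [0.5593 0.2245 0.1219] [-0.58  0.37 -1.9 ]
0.1205 [0.5593 0.2246 0.1204] [-0.19  0.77 -1.73]
0.1195 [0.5593 0.2245 0.1195] [-0.66 -0.88 -0.05]
0.1188 [0.5593 0.2245 0.1188] [ 0.04  0.27 -1.1 ]
0.1182 [0.5593 0.2245 0.1182] [ 0.15 -0.05 -1.29]
0.1177 [0.5593 0.2245 0.1177] [ 0.05  1.13 -0.26]
0.1172 [0.5594 0.2246 0.1173] [-0.56  1.06 -0.87]
0.1167 [0.5596 0.2246 0.1172] [-1.94 -0.59  7.01]
40.075
```

The punch is seated at TCP z = 0.1172, the height at which I grasped it. I'll release it and withdraw.

Run:
```python
from h import *
r=down(97.8); p=manip.get_position()
manip.command_gripper(.085,20); manip.hold(.2)
p=manip.get_position(); print(p,np.round(manip.get_contact_force(),2),manip.get_width())
manip.servo_line((.559,.224,.28),r,rate=.1); manip.hold(.2)
a=pickle.load(open("pics/w1.pkl","rb"))["image"]; c=wrist(); save(c,"w7")
crop=lambda i:cv2.resize(cv2.convertScaleAbs(i[75:205,205:315,::-1],alpha=1.7),None,fx=3.5,fy=4.5)
cv2.imwrite("pics/crop5.png",np.hstack([crop(a),crop(c["image"])])); print(manip.get_time())
```

```text
[0.55934347 0.22453528 0.11670956] [ 0.23  0.51 -0.55] 0.08548287785679545
43.05
```

View pics/crop5.png

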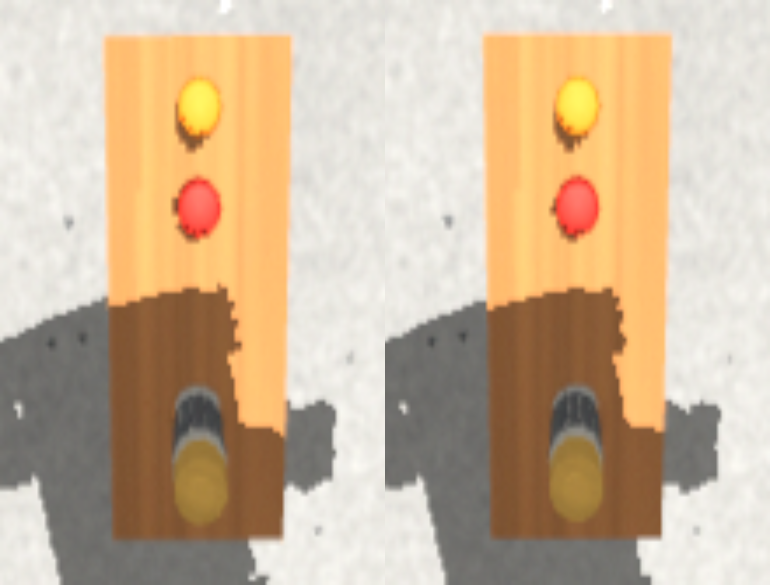

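The before (left) and after (right) views match: the cap is at the same place, (200,480) and (575,480), the punch is home and upright, and the drivers haven't moved.

```bash
python3 -c "
from rig import manip
print(manip.sign_off())"
```

```text
the job is handed in; nothing more can be done
None
```

The punch was fired once on the blank through the bush (the load peaked at about 17 N and then dropped), put back fully home in the tool block and released, and I handed the job in at about 43 s.

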